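# Slide the slide box under the riser, up to the carton

## Robot

A 7-joint arm with a two-finger parallel gripper is mounted at the origin on a cart in front of the work surface, level with it; the furniture and walls round the work are solid. World frame = base frame: x ahead of the robot, y to its left, z up, the work surface at z = 0. Lengths are in m, angles in rad, forces in N, time in s.
With the tool pointing down it reaches from about 0.4 to 0.85 m from the base axis. Payload 10.4 kg.
Tool frame: the origin (TCP) lies at the very end of the fingers, on their centre line; the grasp point (between the pads) lies 19 mm behind it; z points along the fingers, y is the line along which they close (so a half turn about z gives the same grasp; the last joint's range is limited). The gripper opens to 85 mm and grips with 20 to 120 N. Pads are 22 mm wide; open, the fingers measure 114 mm over their backs; the gripper's body (76 mm by 85 mm) begins 54 mm behind the grasp point. The pads swing forward as they close: fully open they stand 13 mm farther back than shut.
Start: joints at [-1.168, 0.332, -0.065, 1.46, 0.022, 1.35, -0.088], TCP at [0.258, 0.569, 0.231] pointing down, gripper open.
Joint ranges: [-2.6, 2.6], [-0.5, 2.12], [-1.47, 1.34], [0.16, 2.42], [-1.27, 4.41], [0.06, 2.06], [-2.6, 2.6]. Speed limits (rad/s): [2.22, 2.22, 2.79, 2.79, 3.14, 3.14, 3.14].

## Interface

Orientations are given as a unit quaternion [x, y, z, w].
In Python, from workcell import * gives the robot as it stands. The module is installed in compiled form; this text tells all that it offers.
- The arm moves only by the tool carry_out, never from a script. Its argument "motion" is a list of rows, each an object with "xyz": the shift along the tool's x, y, z in m, a list of three; "angular": the turn, a rotation vector about the tool's x, y, z in degrees, a list of three. A call has 1 to 12 rows; each row is the pose to reach, as a shift and turn from the pose commanded when the call began, along the tool's axes at that moment; what a row does not reach only later rows make up. A row lasts 1/10 s, in which the tool goes at most 50 mm and 8.59 degrees, less where a joint would pass 70% of its speed; a pose out of reach is approached as far as the arm can. A call with a gripper value outside its range is refused whole. "hand" is the opening, from 0 (shut) to 1 (fully open), set as the call begins (left out, the last holds). The fingers move at their own pace and stop on an object; "grip_force" is the grip in N (left out, the last holds). Time passes only in rows, so rows that repeat a pose let the fingers close. It gives the time, the measured TCP pose, the force, the opening and the grip force at its end, in the units of the state.
- get_obs(): the state, without advancing time (a new reading comes with each control period).
- camera(name): name is "side" or "top"; returns a dict with "img" (384x512x3 uint8, red, green, blue), "fx", "fy", "cx", "cy" (pixels), "k1" (the pictures are not rectified: a ray, as slopes to the right and down, at radius r is drawn at 1 + k1 r^2 times it, then the intrinsics apply), "extrinsics" (4x4, takes a point from camera to world coordinates). Camera axes: x right, y up, looking along -z (the intrinsics and any distortion apply to the point x, -y, -z); pixel columns grow to the right and rows downward; lengths in m; the calibration is good to about 2 mm. A picture is of the moment at which its call begins. There is no depth.
- hand_in(): hands the job in; it is judged then, once.
The state is a dict: "clock": time; "joint_pos": joint angles; "joint_velocities": joint speeds; "tau": joint torques, N m; "position": TCP position; "ee_rot": TCP orientation; "ft_force": force on the tool from outside, world axes, zero at the start; "torque": the same for the moment, N m; "grip_width": opening from 0.0 (shut) to 1.0 (fully open); "grasp_force": force on a finger pad.
Only numpy, scipy, OpenCV 4.12 (cv2) and the standard library are available. Lean on these libraries where they do the work, as an engineer would, in place of code of your own. Each camera call takes 0.05 s, during which the arm holds its last target. There are 200 camera calls.

## Task

Slide the flat red slide box across the worktop and under the white bench riser, passing between the two specimen pots, until its long rear side bears flush against the heavy pink carton lying under there; feel for the contact, because the carton must not be shoved back by more than 5 mm. Leave the slide box flat and square to the riser with at least 10 mm clear between it and each pot, and leave the pots and everything else standing where they are.

Things in the scene. Friction and masses are not known exactly. Their poses are not given: they have to be found in the camera images.
- slide_box: Flat red slide box, closed for good, 92 (x) x 150 (y) x 30 mm, about 0.35 kg; too wide to grasp. Origin 46 mm from its rear long side, midway between its ends, on its underside; x points to the rear long side (within 16 degrees of the riser's x at the start), z up. Front wall at x = -42 mm (its small catch reaches -46), rear at +46, ends at y = +-75.
- slide_box_back (a point): Middle of the rear long side of the slide box: 46 mm along its x from its origin, 15 mm above its underside.
- riser: White bench riser: a board on four thin posts, fixed, open at the front. Origin on the worktop under the board's centre; x points from its front edge (nearest the robot) to its back, y to its left. Board 200 (x) x 360 (y) x 14 mm, underside 85 mm above the worktop (69 mm under the side rails at y = +-168); posts 12 mm thick (feet 18) at x = +-86, y = +-168 mm.
- riser_front (a point): Middle of the front lower edge of the riser's board, 100 mm in front of its origin, 85 mm above the worktop. When the slide box is home its front wall still stands 11 to 24 mm out from under this edge; an upright gripper's body would strike the board first, so lean the tool back by 25 to 45 degrees with the fingers pointing forward and down.
- carton: Pink and white carton, full and heavy (about 0.7 kg), loose, lying flat under the riser near its middle, square to the riser: 66 (x) x 95 (y) x 36 mm. Origin at the centre of its underside, x as the riser's x; its front face, against which the slide box goes, is at x = -33 mm.
- carton_front (a point): Middle of the carton's front face, 33 mm in front of its origin, 18 mm above its underside.
- pot_yellow: Specimen pot with yellow screw cap, 48 mm diameter (cap, 42 to 56 mm up; body 44 mm), 56 mm tall, loose, under the front of the riser on one side of the entrance (left or right varies). Origin at the centre of its underside.
- pot_red: Specimen pot with red screw cap, 44 mm diameter (cap, 48 to 62 mm up; body 40 mm), 62 mm tall, loose, under the front of the riser on the other side of the entrance. Origin at the centre of its underside.
- timer: Bystander: small lab timer, 62 x 68 x 18 mm, on top of the riser. Origin at the centre of its underside.
- cover_box: Bystander: white and blue carton, 58 x 58 x 30 mm, on top of the riser. Origin at the centre of its underside.
- mouse: Bystander: black computer mouse, 106 x 62 x 36 mm, on the worktop in front of the microscope. Origin at the centre of its underside.
Mind the look-alikes: they are no part of the job. Several things look just like the slide_box: the one meant starts nearest to the robot's base.

How it is judged:
By the outcome, as a careful person would: the job done as asked, in the order asked, and still so for the second after the job is handed in, with the robot touching nothing.
It also fails if it takes over 72 s, if anything falls off the work surface, if the arm or the gripper's body presses on something with over 40 N, if the wrist force passes 120 N, or if a joint passes its speed limit or range.

## Working session

There is one attempt and no reset: what is moved stays moved. The work goes in short steps, Python scripts to look and compute and a tool call to move; the robot and the scene stay as the last step left them, time stands still between calls to the robot, and variables do not carry over. Pictures are saved under pics/ and viewed, at most 10 in all, crops included, and the job is handed in when it is done.

Besides the shell and the picture viewer there is one more tool, called after "Call:" as name(argument=value, ...) on one line, values as JSON. carry_out: Moves the arm, as the interface text tells. Its arguments: {"type":"object","properties":{"motion":{"type":"array"},"hand":{"type":"number"},"grip_force":{"type":"number"}},"required":["motion"]}

```bash
mkdir -p pics; cat > h.py <<'E'
from workcell import *
import numpy as np, cv2
from scipy.spatial.transform import Rotation as R
def snap(n,f):
    c=camera(n); cv2.imwrite(f,c["img"][:,:,::-1]); np.savez('cal_%s.npz'%n,**{k:c[k] for k in c}); return c
def load(n): return dict(np.load('cal_%s.npz'%n))
def proj(c,P):
    E=np.array(c["extrinsics"]); P=np.atleast_2d(P); q=(P-E[:3,3])@E[:3,:3]
    s=np.c_[q[:,0]/-q[:,2],-q[:,1]/-q[:,2]]; r2=(s**2).sum(1,keepdims=True); s=s*(1+c["k1"]*r2)
    return np.c_[c["fx"]*s[:,0]+c["cx"],c["fy"]*s[:,1]+c["cy"]]
def ray(c,uv):
    d=np.array([(uv[0]-c["cx"])/c["fx"],(uv[1]-c["cy"])/c["fy"]]); s=d.copy()
    for _ in range(20): s=d/(1+c["k1"]*(s@s))
    E=np.array(c["extrinsics"]); return E[:3,3],E[:3,:3]@np.array([s[0],-s[1],-1])
def atz(c,uv,z):
    o,d=ray(c,uv); return o+d*(z-o[2])/d[2]
E
python3 - <<'E'
from h import *
for n in("side","top"):
    c=snap(n,f'pics/{n}0.png'); print(n,c["fx"],c["k1"],np.round(c["extrinsics"],3).tolist())
o=get_obs(); print({k:np.round(o[k],3).tolist() for k in o})
E
```

```text
side 372.5478344819336 -0.035418515192161375 [[0.026, 0.605, -0.796, -0.241], [-1.0, 0.007, -0.027, 0.153], [-0.011, 0.796, 0.605, 0.73], [0.0, 0.0, 0.0, 1.0]]
top 406.6381226694989 -0.04682115617188556 [[-0.024, 0.993, -0.112, 0.423], [-1.0, -0.024, 0.008, 0.189], [0.005, 0.112, 0.994, 1.442], [0.0, 0.0, 0.0, 1.0]]
{'clock': 0.1, 'joint_pos': [-1.168, 0.333, -0.065, 1.461, 0.022, 1.35, -0.088], 'joint_velocities': [-0.001, -0.002, 0.002, -0.001, -0.002, -0.0, 0.001], 'tau': [0.001, -62.675, 0.049, -39.243, 0.016, 0.007, -0.0], 'position': [0.258, 0.569, 0.231], 'ee_rot': [0.211, 0.977, -0.001, -0.0], 'ft_force': [0.25, 0.138, 0.383], 'torque': [0.017, 0.029, 0.032], 'grasp_force': 0.0, 'grip_width': 0.998}
```

View pics/side0.png

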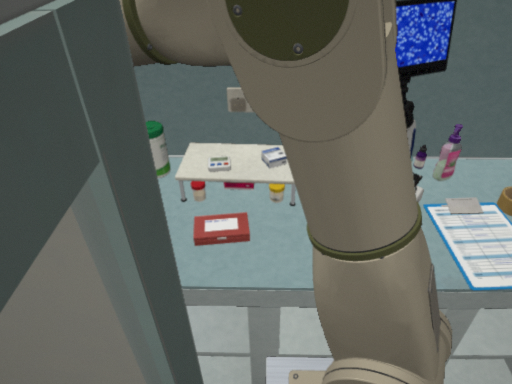

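View pics/top0.png

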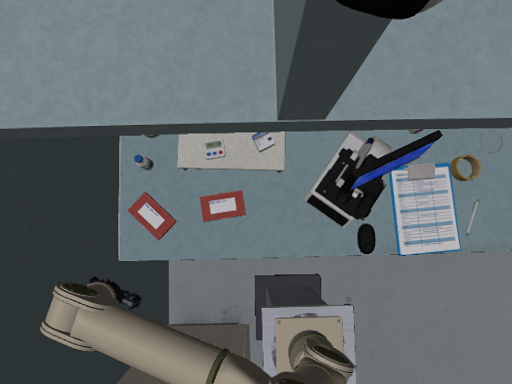

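Side view: one red box at (221,229), red-cap pot at (198,188), yellow-cap pot at (277,190), pink carton at (238,184) under the riser. Top view: look-alikes at (152,215), turned about 45°, and at (222,206), nearly square. The one at (222,206) is nearer the base and within 16° of the riser's x. I'll confirm it in an enlarged crop.

```bash
python3 - <<'E'
from h import *
t=load("top");s=load("side")
a=cv2.resize(t["img"][125:245,115:295],None,fx=4.4,fy=4.4,interpolation=cv2.INTER_CUBIC)
cv2.imwrite('pics/topc.png',a[:,:,::-1])
b=cv2.resize(s["img"][135:250,165:325],None,fx=5,fy=5,interpolation=cv2.INTER_CUBIC)
cv2.imwrite('pics/sidec.png',b[:,:,::-1])
for uv in [(152,215),(222,206)]:
    p=atz(t,uv,.03);print(p.round(3),np.hypot(p[0],p[1]))
E
```

```text
[0.478 0.531 0.03 ] 0.7149961835747091
[0.504 0.288 0.03 ] 0.5803830445815354
```

View pics/topc.png

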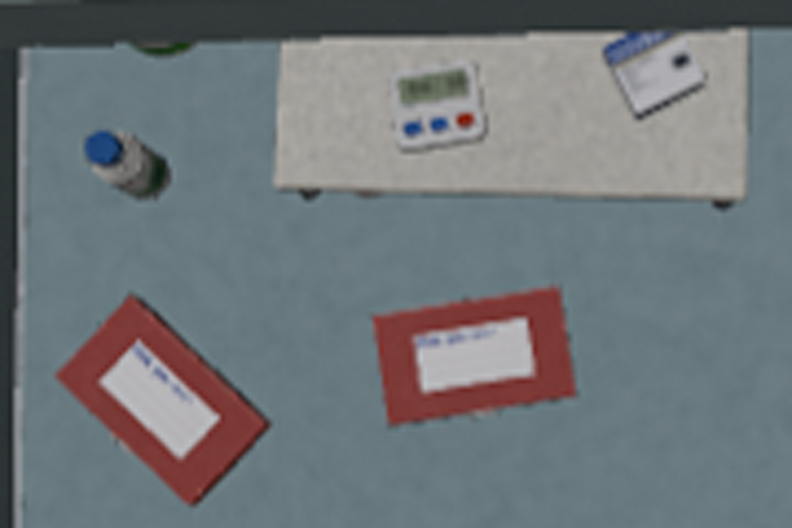

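View pics/sidec.png

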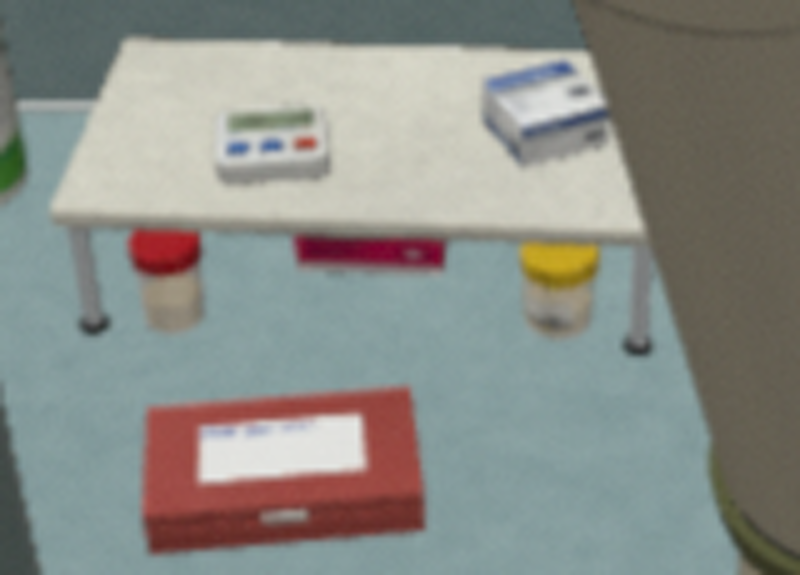

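The crop confirms the meant box: label up, catch at the front, at full-image pixel (222,206), 0.58 m from the base against 0.71 m for the other. Now I'll measure everything.

```bash
cat > m.py <<'E'
from h import *
from scipy.optimize import least_squares as LS
t=load("top");s=load("side")
T=lambda x,y:((x+.5)/4.4-.5+115,(y+.5)/4.4-.5+125)
S=lambda x,y:((x+.5)/5-.5+165,(y+.5)/5-.5+135)
def tri(a,b):
    A=[];B=[]
    for c,uv in((t,a),(s,b)):
        o,d=ray(c,uv);d/=np.linalg.norm(d);M=np.eye(3)-np.outer(d,d);A.append(M);B.append(M@o)
    return np.linalg.lstsq(np.vstack(A),np.hstack(B),rcond=None)[0]
print("box RL",tri(T(374,317),S(147,410)),"RR",tri(T(560,287),S(410,390)),"FL",tri(T(389,427),S(148,520)),"FR",tri(T(577,397),S(423,502)))
print("riser FL",tri(T(276,187),S(55,217)),"FR",tri(T(745,199),S(642,233)))
def fit(obs,x0):
    f=lambda p:np.hstack([(proj(c,np.array([p[0]+np.cos(p[2])*m[0]-np.sin(p[2])*m[1],p[1]+np.sin(p[2])*m[0]+np.cos(p[2])*m[1],m[2]]))[0]-uv) for c,uv,m in obs])
    r=LS(f,x0);return r.x,r.fun
b=[(t,T(374,317),(.046,.075,.03)),(t,T(560,287),(.046,-.075,.03)),(t,T(389,427),(-.042,.075,.03)),(t,T(577,397),(-.042,-.075,.03)),
(s,S(147,410),(.046,.075,.03)),(s,S(410,390),(.046,-.075,.03)),(s,S(148,520),(-.042,.075,.03)),(s,S(423,502),(-.042,-.075,.03)),(s,S(151,552),(-.042,.075,0)),(s,S(424,528),(-.042,-.075,0))]
for n,q in(("top",[x for x in b if x[0] is t]),("side",[x for x in b if x[0] is s]),("all",b)):
    p,f=fit(q,[.5,.29,.1]);print("box",n,p.round(4),np.degrees(p[2]).round(2),abs(f).max().round(2))
r=[(t,T(276,187),(-.1,.18,.092)),(t,T(745,199),(-.1,-.18,.092)),(s,S(55,217),(-.1,.18,.096)),(s,S(642,233),(-.1,-.18,.096)),(s,S(123,38),(.1,.18,.099)),(s,S(93,327),(-.086,.168,0)),(s,S(637,346),(-.086,-.168,0))]
for n,q in(("side",[x for x in r if x[0] is s]),("all",r)):
    rp,f=fit(q,[.7,.29,0]);print("riser",n,rp.round(4),np.degrees(rp[2]).round(2),f.round(1))
def toR(P):
    d=np.array(P)[:2]-rp[:2];c,q=np.cos(rp[2]),np.sin(rp[2]);return np.array([c*d[0]+q*d[1],-q*d[0]+c*d[1]]).round(4)
for n,uv,z in(("cartonL",S(298,263),0),("cartonR",S(443,270),0),("red nearbottom",S(175,331),0),("red L",S(145,300),.02),("red R",S(203,300),.02),("yel nearbottom",S(559,335),0),("yelL",S(525,300),.02),("yelR",S(592,300),.02)):
    P=atz(s,uv,z);print(n,P.round(4),"riser frame",toR(P))
E
python3 m.py
```

```text
box RL [0.53816743 0.36583355 0.02983949] RR [0.55866947 0.21828448 0.02868453] FL [0.45152139 0.352931   0.02980992] FR [0.47140967 0.206745   0.02582916]
riser FL [0.63418471 0.43007546 0.09426042] FR [0.61556896 0.08095031 0.09949906]
box top [0.5029 0.2857 0.1337] 7.66 0.22
box side [0.5043 0.2857 0.1331] 7.62 1.44
box all [0.5036 0.2857 0.1334] 7.64 1.47
riser side [ 0.7273  0.2511 -0.0498] -2.86 [-2.3 -0.9  3.7  0.3 -0.5 -0.7 -0.3 -0.4 -0.8  0.2]
riser all [ 0.7263  0.2503 -0.0484] -2.77 [-1.  -0.2 -0.4 -0.3 -2.1 -0.7  4.   0.4 -0.4 -0.5 -0.1 -0.1 -0.5  0.3]
cartonL [0.7149 0.3008 0.    ] riser frame [-0.0138  0.0499]
cartonR [0.7086 0.2065 0.    ] riser frame [-0.0156 -0.0446]
red nearbottom [0.6447 0.3701 0.    ] riser frame [-0.0874  0.1157]
red L [0.6501 0.3873 0.02  ] riser frame [-0.0828  0.1332]
red R [0.6506 0.3515 0.02  ] riser frame [-0.0806  0.0974]
yel nearbottom [0.6438 0.1325 0.    ] riser frame [-0.0767 -0.1217]
yelL [0.653  0.1536 0.02  ] riser frame [-0.0686 -0.1002]
yelR [0.6535 0.1126 0.02  ] riser frame [-0.0661 -0.1411]
```

```bash
sed -i '/^def fit/i bad=0' m.py; sed -i 's/(s,S(642,233),(-.1,-.18,.096)),//' m.py; python3 m.py | grep -v box
cat >> h.py <<'E'
def tgt(x,y,z,yaw,L):
    return np.array([x,y,z]),R.from_euler('z',yaw,degrees=True)*R.from_matrix(np.array([[-np.cos(L),0,-np.sin(L)],[0,1,0],[np.sin(L),0,-np.cos(L)]]).T)
def delta(p,q,o=None):
    o=o or get_obs(); q0=R.from_quat(o["ee_rot"]); d=q0.inv().apply(p-np.array(o["position"])); w=(q0.inv()*q).as_rotvec(degrees=True)
    print("xyz",d.round(4).tolist(),"ang",w.round(2).tolist())
E
python3 - <<'E'
from h import *
b=np.radians(7.64)
f=lambda x:(.5033+x*np.cos(b),.2857+x*np.sin(b))
delta(*tgt(*f(-.10),.15,7.64,np.radians(35)))
E
```

```text
riser FL [0.63418471 0.43007546 0.09426042] FR [0.61556896 0.08095031 0.09949906]
riser side [ 0.7262  0.2481 -0.0388] -2.22 [-1.1 -0.3 -0.1 -0.2  0.8  0.2  0.5  0. ]
riser all [ 0.7256  0.248  -0.0445] -2.55 [-0.2  0.2  0.4 -0.3 -1.3 -0.4  0.1 -0.3  0.7  0.2  0.4  0.3]
cartonL [0.7149 0.3008 0.    ] riser frame [-0.013   0.0522]
cartonR [0.7086 0.2065 0.    ] riser frame [-0.0152 -0.0422]
red nearbottom [0.6447 0.3701 0.    ] riser frame [-0.0863  0.1183]
red L [0.6501 0.3873 0.02  ] riser frame [-0.0816  0.1358]
red R [0.6506 0.3515 0.02  ] riser frame [-0.0796  0.1   ]
yel nearbottom [0.6438 0.1325 0.    ] riser frame [-0.0766 -0.119 ]
yelL [0.653  0.1536 0.02  ] riser frame [-0.0684 -0.0976]
yelR [0.6535 0.1126 0.02  ] riser frame [-0.0661 -0.1385]
xyz [-0.2556, -0.2095, 0.0809] ang [-9.85, -34.09, -31.0]
```

Call:
carry_out(motion=[{"xyz":[-0.026,-0.021,0.008],"angular":[-1.0,-3.4,-3.1]},{"xyz":[-0.051,-0.042,0.016],"angular":[-2.0,-6.8,-6.2]},{"xyz":[-0.077,-0.063,0.024],"angular":[-3.0,-10.2,-9.3]},{"xyz":[-0.102,-0.084,0.032],"angular":[-4.0,-13.6,-12.4]},{"xyz":[-0.128,-0.105,0.04],"angular":[-4.9,-17.0,-15.5]},{"xyz":[-0.153,-0.126,0.048],"angular":[-5.9,-20.4,-18.6]},{"xyz":[-0.179,-0.147,0.057],"angular":[-6.9,-23.8,-21.7]},{"xyz":[-0.204,-0.168,0.065],"angular":[-7.9,-27.2,-24.8]},{"xyz":[-0.23,-0.189,0.073],"angular":[-8.9,-30.6,-27.9]},{"xyz":[-0.256,-0.2095,0.081],"angular":[-9.85,-34.1,-31.0]},{"xyz":[-0.256,-0.2095,0.081],"angular":[-9.85,-34.1,-31.0]},{"xyz":[-0.256,-0.2095,0.081],"angular":[-9.85,-34.1,-31.0]}], hand=1)

```text
clock: 1.3
position: [0.4046, 0.2722, 0.1502]
ee_rot: [-0.063, 0.952, 0.021, 0.3]
ft_force: [0.4, 1.2, 0.9]
grip_width: 1.0
grasp_force: 0.0
```

```bash
python3 - <<'E'
from h import *
o=get_obs();print(o["joint_pos"],o["position"],R.from_quat(o["ee_rot"]).as_matrix().round(3).tolist())
a=snap("side","pics/x.png")["img"][120:250,150:330];b=snap("top","pics/x2.png")["img"][125:265,120:300]
a=cv2.resize(a,(400,289),interpolation=2);b=cv2.resize(b,(400,311),interpolation=2)
cv2.imwrite('pics/v1.png',np.vstack([a,b])[:,:,::-1])
E
```

```text
[-1.02430317 -0.20704352  0.01626625  2.35192385  0.73842368  0.71807599
  0.19398878] [0.40460607 0.27219837 0.15019076] [[-0.812, -0.132, 0.569], [-0.107, 0.991, 0.077], [-0.574, 0.001, -0.819]]
```

View pics/v1.png

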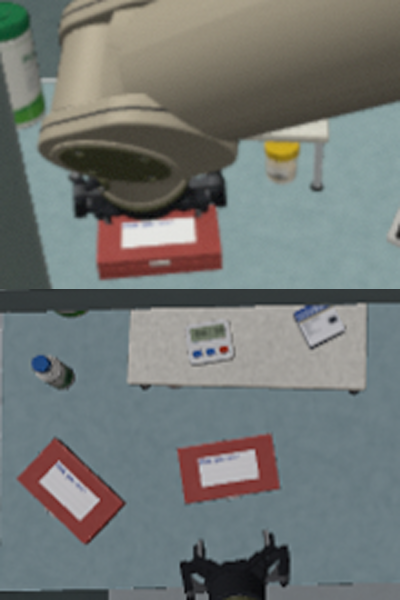

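The arm is at the pre-pose with the fingers behind the box's front wall: tips near (200,545) and (268,537) in the composite, box undisturbed. Next is the descent.

```bash
python3 - <<'E'
from h import *
b=np.radians(7.64)
f=lambda x:(.5033+x*np.cos(b),.2857+x*np.sin(b))
delta(*tgt(*f(-.075),.05,7.64,np.radians(35)))
delta(*tgt(*f(-.075),.004,7.64,np.radians(35)))
E
```

```text
xyz [0.0383, -0.0017, 0.0966] ang [0.12, 0.07, -0.07]
xyz [0.0647, -0.0018, 0.1343] ang [0.12, 0.07, -0.07]
```

Call:
carry_out(motion=[{"xyz":[0.013,0,0.032],"angular":[0,0,0]},{"xyz":[0.026,-0.001,0.064],"angular":[0,0,0]},{"xyz":[0.038,-0.002,0.097],"angular":[0,0,0]},{"xyz":[0.047,-0.002,0.109],"angular":[0,0,0]},{"xyz":[0.056,-0.002,0.122],"angular":[0,0,0]},{"xyz":[0.061,-0.002,0.129],"angular":[0,0,0]},{"xyz":[0.065,-0.002,0.134],"angular":[0,0,0]},{"xyz":[0.065,-0.002,0.134],"angular":[0,0,0]},{"xyz":[0.065,-0.002,0.134],"angular":[0,0,0]}])

```text
clock: 2.3
position: [0.4287, 0.2751, 0.0035]
ee_rot: [-0.064, 0.951, 0.021, 0.3]
ft_force: [-0.1, 0.2, -0.6]
grip_width: 1.002
grasp_force: 0.0
```

```bash
cat > loc.py <<'E'
# box pose from red mask of the top view (whole box must be visible)
from h import *
rp=np.array([.7258,.248,np.radians(-2.55)])
def box(c=None):
    c=c or camera("top"); im=cv2.resize(c["img"],None,fx=4,fy=4,interpolation=cv2.INTER_CUBIC)
    h=cv2.cvtColor(im,cv2.COLOR_RGB2HSV); m=((((h[...,0]<8)|(h[...,0]>172))&(h[...,1]>110)&(h[...,2]>70))*255).astype(np.uint8)
    cs=[k for k in cv2.findContours(m,cv2.RETR_EXTERNAL,cv2.CHAIN_APPROX_NONE)[0] if cv2.contourArea(k)>8000 and cv2.boundingRect(k)[0]>720]
    k=max(cs,key=cv2.contourArea)[:,0]; P=np.array([atz(c,(q+.5)/4-.5,.03)[:2] for q in k],np.float32)
    (x,y),wh,a=cv2.minAreaRect(P); w,hh=wh
    if w>hh: a-=90
    # rect centre is x'=+2 mm
    a=(a+90)%180-90; r=np.radians(a); x-=.002*np.cos(r); y-=.002*np.sin(r)
    d=np.array([x,y])-rp[:2]; C,Q=np.cos(rp[2]),np.sin(rp[2])
    print("box",round(x,4),round(y,4),"yaw",round(a,2),"size",np.round(wh,4),"riser frame",(C*d[0]+Q*d[1]).round(4),(-Q*d[0]+C*d[1]).round(4),"rel yaw",round(a+2.55,2))
    return x,y,a
E
python3 - <<'E'
from loc import *
box()
print(get_obs()["position"],get_obs()["joint_pos"])
E
```

```text
box 0.5039 0.2868 yaw 7.64 size [0.0853 0.1474] riser frame -0.2234 0.0289 rel yaw 10.19
[0.42879904 0.27495614 0.00372078] [-0.93700578  0.17483303 -0.01291618  2.40825686  1.34025262  0.44546082
 -0.46112932]
```

```bash
cat >> loc.py <<'E'
def rows(start,end,n,off=-.0435,z=.0035,L=35,o=None):
    """box poses (riser frame x,y,yaw deg) -> tool rows"""
    o=o or get_obs(); q0=R.from_quat(o["ee_rot"]); p0=np.array(o["position"]); out=[]
    for i in range(1,n+1):
        x,y,a=np.array(start)+(np.array(end)-start)*i/n; A=np.radians(a)
        x+=off*np.cos(A); y+=off*np.sin(A); C,Q=np.cos(rp[2]),np.sin(rp[2])
        p,q=tgt(rp[0]+C*x-Q*y,rp[1]+Q*x+C*y,z,a-2.55,np.radians(L))
        print((q0.inv().apply(p-p0)).round(4).tolist(),(q0.inv()*q).as_rotvec(degrees=True).round(1).tolist())
E
python3 - <<'E'
from loc import *
s=np.array([-.2234,.0289,10.2])
rows(s,s,1)
E
```

```text
[-0.0265, 0.0017, 0.0189] [0.1, 0.1, -0.0]
```

Call:
carry_out(motion=[{"xyz":[-0.006,0.001,0.004],"angular":[0,0,0]},{"xyz":[-0.011,0.001,0.008],"angular":[0,0,0]},{"xyz":[-0.016,0.002,0.012],"angular":[0,0,0]},{"xyz":[-0.02,0.002,0.015],"angular":[0,0,0]},{"xyz":[-0.024,0.002,0.0175],"angular":[0,0,0]},{"xyz":[-0.0265,0.002,0.019],"angular":[0,0,0]},{"xyz":[-0.0265,0.002,0.019],"angular":[0,0,0]}])

```text
clock: 3.05
position: [0.461, 0.2803, 0.003]
ee_rot: [-0.063, 0.951, 0.021, 0.3]
ft_force: [-0.4, -0.2, -0.2]
grip_width: 1.002
grasp_force: 0.0
```

```bash
python3 - <<'E'
from loc import *
box(); o=get_obs(); print(o["position"],o["ft_force"])
rows(np.array([-.2234,.0289,10.2]),np.array([-.18,.0235,-3]),10)
E
```

```text
box 0.5038 0.2868 yaw 7.78 size [0.0853 0.1472] riser frame -0.2235 0.0289 rel yaw 10.33
[0.46066282 0.28025161 0.00292657] [ 0.24467749  1.2148537  -0.26446596]
[-0.0039, 0.0004, 0.0021] [0.8, 0.0, 1.0]
[-0.0074, 0.0002, 0.0045] [1.6, 0.0, 2.1]
[-0.0109, -0.0001, 0.0069] [2.3, 0.0, 3.2]
[-0.0143, -0.0004, 0.0094] [3.1, 0.0, 4.3]
[-0.0178, -0.0007, 0.0118] [3.8, 0.0, 5.3]
[-0.0214, -0.001, 0.0143] [4.6, 0.0, 6.4]
[-0.0249, -0.0014, 0.0168] [5.3, 0.0, 7.5]
[-0.0285, -0.0017, 0.0193] [6.1, 0.0, 8.6]
[-0.0321, -0.002, 0.0218] [6.9, 0.0, 9.7]
[-0.0357, -0.0023, 0.0243] [7.6, 0.0, 10.7]
```

Call:
carry_out(motion=[{"xyz":[-0.004,0.0004,0.002],"angular":[0.8,0,1.0]},{"xyz":[-0.0075,0.0002,0.0045],"angular":[1.6,0,2.1]},{"xyz":[-0.011,0,0.007],"angular":[2.3,0,3.2]},{"xyz":[-0.0145,-0.0004,0.0095],"angular":[3.1,0,4.3]},{"xyz":[-0.018,-0.0007,0.012],"angular":[3.8,0,5.3]},{"xyz":[-0.0215,-0.001,0.0143],"angular":[4.6,0,6.4]},{"xyz":[-0.025,-0.0014,0.0168],"angular":[5.3,0,7.5]},{"xyz":[-0.0285,-0.0017,0.0193],"angular":[6.1,0,8.6]},{"xyz":[-0.032,-0.002,0.0218],"angular":[6.9,0,9.7]},{"xyz":[-0.0357,-0.0023,0.0243],"angular":[7.6,0,10.7]},{"xyz":[-0.0357,-0.0023,0.0243],"angular":[7.6,0,10.7]}])

```text
clock: 4.2
position: [0.5044, 0.284, 0.0037]
ee_rot: [0.046, 0.952, -0.015, 0.301]
ft_force: [-0.4, -0.8, 0.8]
grip_width: 0.998
grasp_force: 0.0
```

```bash
python3 - <<'E'
from loc import *
x,y,a=box(); o=get_obs(); print(o["position"],o["ft_force"])
A=np.radians(a);d=np.array(o["position"])[:2]-[x,y];print("TCP in box",d@[np.cos(A),np.sin(A)],d@[-np.sin(A),np.cos(A)], "tool y", R.from_quat(o["ee_rot"]).apply([0,1,0]).round(3))
E
```

```text
box 0.5455 0.2809 yaw -5.47 size [0.148 0.086] riser frame -0.1816 0.0248 rel yaw -2.92
[0.50420703 0.28376737 0.0036916 ] [-0.38938397 -0.07298964 -0.55661206]
TCP in box -0.041360937069860236 -0.0010286414982939238 tool y [ 0.096  0.995 -0.   ]
```

```bash
python3 - <<'E'
from loc import *
rows(np.array([-.1816,.0248,-2.9]),np.array([-.125,.010,-6]),12,off=-.0414)
E
```

```text
[-0.0038, 0.0002, 0.0029] [0.1, 0.1, 0.2]
[-0.0077, -0.0006, 0.0056] [0.2, 0.1, 0.4]
[-0.0116, -0.0014, 0.0084] [0.4, 0.1, 0.6]
[-0.0155, -0.0022, 0.0111] [0.5, 0.1, 0.8]
[-0.0194, -0.003, 0.0139] [0.7, 0.1, 1.0]
[-0.0233, -0.0038, 0.0166] [0.8, 0.1, 1.2]
[-0.0272, -0.0046, 0.0194] [1.0, 0.1, 1.4]
[-0.0311, -0.0054, 0.0221] [1.1, 0.1, 1.6]
[-0.0351, -0.0062, 0.0248] [1.3, 0.1, 1.8]
[-0.039, -0.007, 0.0276] [1.4, 0.1, 2.1]
[-0.0429, -0.0078, 0.0303] [1.6, 0.1, 2.3]
[-0.0468, -0.0086, 0.0331] [1.7, 0.1, 2.5]
```

Call:
carry_out(motion=[{"xyz":[-0.004,0,0.003],"angular":[0.1,0,0.2]},{"xyz":[-0.0077,-0.0006,0.0056],"angular":[0.2,0,0.4]},{"xyz":[-0.0116,-0.0014,0.0084],"angular":[0.4,0,0.6]},{"xyz":[-0.0155,-0.0022,0.0111],"angular":[0.5,0,0.8]},{"xyz":[-0.0194,-0.003,0.0139],"angular":[0.7,0,1.0]},{"xyz":[-0.0233,-0.0038,0.0166],"angular":[0.8,0,1.2]},{"xyz":[-0.0272,-0.0046,0.0194],"angular":[1.0,0,1.4]},{"xyz":[-0.0311,-0.0054,0.0221],"angular":[1.1,0,1.6]},{"xyz":[-0.035,-0.0062,0.0248],"angular":[1.3,0,1.8]},{"xyz":[-0.039,-0.007,0.0276],"angular":[1.4,0,2.1]},{"xyz":[-0.0429,-0.0078,0.0303],"angular":[1.6,0,2.3]},{"xyz":[-0.0468,-0.0086,0.0331],"angular":[1.7,0,2.5]}])

```text
clock: 5.45
position: [0.5603, 0.2697, 0.0033]
ee_rot: [0.071, 0.951, -0.022, 0.3]
ft_force: [-4.0, 1.4, 3.1]
grip_width: 1.0
grasp_force: 2.1
```

```bash
python3 - <<'E'
from loc import *
c=snap("top","pics/x3.png"); x,y,a=box(c); o=get_obs(); print(o["position"],o["ft_force"],o["joint_pos"])
A=np.radians(a);d=np.array(o["position"])[:2]-[x,y];print("TCP in box",d@[np.cos(A),np.sin(A)],d@[-np.sin(A),np.cos(A)], "tool y", R.from_quat(o["ee_rot"]).apply([0,1,0]).round(3))
a=snap("side","pics/x4.png")["img"][120:250,150:330];b=c["img"][125:265,120:300]
cv2.imwrite('pics/v2.png',np.vstack([cv2.resize(a,(400,289),interpolation=2),cv2.resize(b,(400,311),interpolation=2)])[:,:,::-1])
E
```

```text
Traceback (most recent call last):
  File "loc.py", line 8, in box
    k=max(cs,key=cv2.contourArea)[:,0]; P=np.array([atz(c,(q+.5)/4-.5,.03)[:2] for q in k],np.float32)
      ~~~^^^^^^^^^^^^^^^^^^^^^^^^
ValueError: max() iterable argument is empty
```

```bash
python3 - <<'E'
from loc import *
c=load("top");o=get_obs(); print(o["position"],o["ft_force"],o["joint_pos"])
a=snap("side","pics/x4.png")["img"][120:250,150:330];b=c["img"][135:235,180:300]
cv2.imwrite('pics/v2.png',np.vstack([cv2.resize(a,(380,274),interpolation=2),cv2.resize(b,(380,317),interpolation=2)])[:,:,::-1])
E
```

```text
[0.56104046 0.26928173 0.00349404] [-0.47862871  1.61816058  0.96718321] [-0.82437522  0.39201704  0.04866874  2.09675963  1.0949632   0.52391325
 -0.30231485]
```

View pics/v2.png

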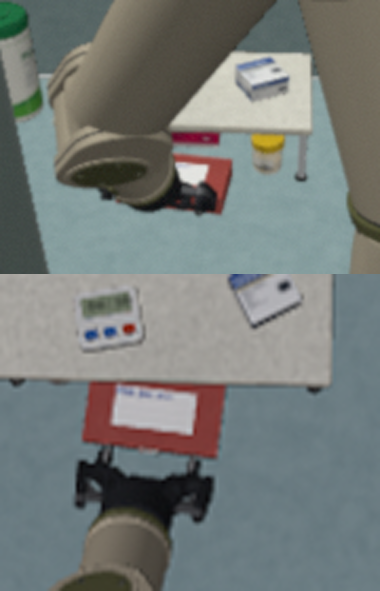

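The composite shows the box entering under the board. Its front corners are at (85,440) and (217,458), with both fingers on the front wall and the yellow pot clear. I'll locate it from the front corners.

```bash
cat >> loc.py <<'E'
def front(c=None):
    "box pose from the visible front wall corners in the top view"
    c=c or camera("top"); im=cv2.resize(c["img"],None,fx=4,fy=4,interpolation=cv2.INTER_CUBIC)
    h=cv2.cvtColor(im,cv2.COLOR_RGB2HSV); m=((((h[...,0]<8)|(h[...,0]>172))&(h[...,1]>110)&(h[...,2]>70)))
    m[:, :760]=0; m[:,1040:]=0; m[:650]=0; m[:int(4*178)]&=True
    v,u=np.nonzero(m); k=(u>u.min()-1)
    lo=[(x,v[u==x].max()) for x in range(u.min()+6,u.max()-6) if (u==x).sum()>5]
    lo=np.array([atz(c,((x+.5)/4-.5,(y+.5)/4-.5),.03)[:2] for x,y in lo])
    s,i=np.polyfit(lo[:,1],lo[:,0],1)
    for _ in range(3):
        r=lo[:,0]-s*lo[:,1]-i; g=abs(r)<.0015; s,i=np.polyfit(lo[g,1],lo[g,0],1)
    ys=[]
    for row in range(v.max()-60,v.max()-25,4):
        w=u[v==row]
        if len(w)>20: ys.append((atz(c,((w.min()+.5)/4-.5,(row+.5)/4-.5),.03)[:2],atz(c,((w.max()+.5)/4-.5,(row+.5)/4-.5),.03)[:2]))
    a=np.arctan(-s); ex=np.array([np.cos(a),np.sin(a)]); ey=np.array([-ex[1],ex[0]])
    L=np.median([p@ey for p,_ in ys]); Rr=np.median([q@ey for _,q in ys]); 
    f=np.array([i,0])@ex; P=ex*(f+.042)+ey*(L+Rr)/2
    d=P-rp[:2]; C,Q=np.cos(rp[2]),np.sin(rp[2])
    o=get_obs();e=np.array(o["position"])[:2]-P
    print("yaw",np.degrees(a).round(2),"width",(L-Rr).round(4),"riser frame",(C*d[0]+Q*d[1]).round(4),(-Q*d[0]+C*d[1]).round(4),"rel",np.degrees(a).round(2)+2.55,"TCP in box",e@ex,e@ey)
E
python3 - <<'E'
from loc import *
front(load("top"))
t=load("top")
for q in((206.8,187.4),(248.5,193.1)):print(atz(t,q,.03))
E
```

```text
yaw -8.53 width 0.1459 riser frame -0.1238 0.0113 rel -5.9799999999999995 TCP in box -0.04206392823332038 -0.002017779461658372
[0.5700217  0.34002637 0.03      ]
[0.54662561 0.1950194  0.03      ]
```

```bash
python3 - <<'E'
from loc import *
rows(np.array([-.1238,.0113,-6]),np.array([-.092,.0015,-.8]),10,off=-.042)
E
```

```text
[-0.0028, 0.001, 0.0018] [-0.3, 0.1, -0.5]
[-0.0055, -0.0001, 0.0037] [-0.6, 0.1, -0.9]
[-0.0081, -0.0011, 0.0056] [-0.9, 0.1, -1.3]
[-0.0108, -0.0021, 0.0075] [-1.2, 0.1, -1.7]
[-0.0135, -0.0031, 0.0094] [-1.5, 0.1, -2.2]
[-0.0162, -0.0041, 0.0112] [-1.8, 0.1, -2.6]
[-0.0189, -0.0052, 0.0131] [-2.1, 0.1, -3.0]
[-0.0216, -0.0062, 0.015] [-2.4, 0.1, -3.4]
[-0.0243, -0.0072, 0.0169] [-2.7, 0.1, -3.9]
[-0.027, -0.0082, 0.0188] [-3.0, 0.1, -4.3]
```

Call:
carry_out(motion=[{"xyz":[-0.0028,-0.001,0.0018],"angular":[-0.3,0,-0.5]},{"xyz":[-0.0055,-0.002,0.0037],"angular":[-0.6,0,-0.9]},{"xyz":[-0.0081,-0.003,0.0056],"angular":[-0.9,0,-1.3]},{"xyz":[-0.0108,-0.004,0.0075],"angular":[-1.2,0,-1.7]},{"xyz":[-0.0135,-0.005,0.0094],"angular":[-1.5,0,-2.2]},{"xyz":[-0.0162,-0.006,0.0112],"angular":[-1.8,0,-2.6]},{"xyz":[-0.0189,-0.007,0.0131],"angular":[-2.1,0,-3.0]},{"xyz":[-0.0216,-0.008,0.015],"angular":[-2.4,0,-3.4]},{"xyz":[-0.0243,-0.009,0.0169],"angular":[-2.7,0,-3.9]},{"xyz":[-0.027,-0.01,0.0188],"angular":[-3.0,0,-4.3]},{"xyz":[-0.027,-0.01,0.0188],"angular":[-3.0,0,-4.3]}])

```text
clock: 6.65
position: [0.5916, 0.2543, 0.0036]
ee_rot: [0.027, 0.953, -0.009, 0.301]
ft_force: [-0.2, 0.3, -0.2]
grip_width: 1.0
grasp_force: 0.0
```

```bash
python3 - <<'E'
from loc import *
front(snap("top","pics/x5.png"));o=get_obs();print(o["ft_force"],o["position"])
E
```

```text
yaw -3.3 width 0.1458 riser frame -0.0922 0.0018 rel -0.75 TCP in box -0.04226447870050483 -0.0017694636388251284
[ 0.51320543  0.88293565 -0.12720166] [0.5914647  0.25454021 0.00364891]
```

```bash
python3 - <<'E'
from loc import *
c=load("top"); g=cv2.GaussianBlur(cv2.resize(c["img"],None,fx=4,fy=4,interpolation=cv2.INTER_CUBIC),(5,5),0).astype(int)
r=g[...,0]  # board bright in red; table dark
pts=[]
for u in list(range(4*184,4*200))+list(range(4*254,4*280)):
    col=r[4*150:4*185,u]; d=np.diff(col); k=d.argmin(); pts.append((u,4*150+k+.5))
for z in(.085,.099):
    P=np.array([atz(c,((x+.5)/4-.5,(y+.5)/4-.5),z)[:2] for x,y in pts]); s,i=np.polyfit(P[:,1],P[:,0],1)
    for _ in range(4):
        q=abs(P[:,0]-s*P[:,1]-i)<.0015; s,i=np.polyfit(P[q,1],P[q,0],1)
    a=np.arctan(-s); C,S=np.cos(rp[2]),np.sin(rp[2]); m=np.array([i+s*.25,.25])-rp[:2]
    print(z,"yaw",np.degrees(a),q.mean(),"front edge riser x",C*m[0]+S*m[1])
for v in(650,655,660,665): 
    row=r[v]; d=np.diff(row[680:1240]); L=680+d[:200].argmax();Rr=680+300+d[300:].argmin()
    print([atz(c,((x+1)/4-.5,(v+.5)/4-.5),.099)[:2].round(4) for x in (L,Rr)])
E
```

```text
0.085 yaw -2.615706100530698 0.5952380952380952 front edge riser x -0.09816991139324845
0.099 yaw -2.6175378748499094 0.6011904761904762 front edge riser x -0.10025881625471826
[array([0.6501, 0.4314]), array([0.6417, 0.0728])]
[array([0.6459, 0.4315]), array([0.6374, 0.0738])]
[array([0.6417, 0.4323]), array([0.6332, 0.0739])]
[array([0.6375, 0.4331]), array([0.629 , 0.0732])]
```

```bash
python3 - <<'E'
from loc import *
rows(np.array([-.0922,.0018,-.8]),np.array([-.0862,.0012,0]),6,off=-.0422)
E
```

```text
[-0.0008, 0.0016, 0.0007] [-0.0, 0.1, -0.1]
[-0.0016, 0.0015, 0.0013] [-0.1, 0.1, -0.2]
[-0.0024, 0.0013, 0.0019] [-0.2, 0.1, -0.3]
[-0.0033, 0.0011, 0.0025] [-0.3, 0.1, -0.4]
[-0.0041, 0.0009, 0.003] [-0.4, 0.1, -0.5]
[-0.0049, 0.0007, 0.0036] [-0.4, 0.1, -0.6]
```

Call:
carry_out(motion=[{"xyz":[-0.0008,0,0.0006],"angular":[0,0,-0.1]},{"xyz":[-0.0016,-0.0001,0.0012],"angular":[-0.1,0,-0.2]},{"xyz":[-0.0024,-0.0002,0.0018],"angular":[-0.2,0,-0.3]},{"xyz":[-0.0033,-0.0004,0.0024],"angular":[-0.3,0,-0.4]},{"xyz":[-0.0041,-0.0005,0.0029],"angular":[-0.4,0,-0.5]},{"xyz":[-0.0049,-0.0006,0.0035],"angular":[-0.4,0,-0.6]}])

```text
clock: 7.3
position: [0.597, 0.2543, 0.0034]
ee_rot: [0.021, 0.953, -0.006, 0.301]
ft_force: [-3.4, 0.0, 2.8]
grip_width: 1.001
grasp_force: 1.8
```

Call:
carry_out(motion=[{"xyz":[-0.0004,0,0.0003],"angular":[0,0,0]},{"xyz":[-0.0008,0,0.0006],"angular":[0,0,0]},{"xyz":[-0.0012,0,0.0009],"angular":[0,0,0]},{"xyz":[-0.0016,0,0.0012],"angular":[0,0,0]}])

```text
clock: 7.7
position: [0.599, 0.2541, 0.0034]
ee_rot: [0.021, 0.953, -0.007, 0.301]
ft_force: [-4.3, 0.4, 4.5]
grip_width: 1.001
grasp_force: 2.2
```

Call:
carry_out(motion=[{"xyz":[-0.0004,0,0.0003],"angular":[0,0,0]},{"xyz":[-0.0008,0,0.0006],"angular":[0,0,0]},{"xyz":[-0.0012,0,0.0009],"angular":[0,0,0]},{"xyz":[-0.0016,0,0.0012],"angular":[0,0,0]}])

```text
clock: 8.1
position: [0.601, 0.254, 0.0033]
ee_rot: [0.021, 0.953, -0.007, 0.301]
ft_force: [-4.5, 0.3, 4.4]
grip_width: 1.004
grasp_force: 2.4
```

```bash
python3 - <<'E'
from loc import *
front();o=get_obs();print(o["ft_force"],o["position"])
E
```

```text
yaw -2.33 width 0.1455 riser frame -0.0832 0.0018 rel 0.21999999999999975 TCP in box -0.04163005952121103 -0.0012526710529780487
[-3.86610547  0.60711342  4.6040926 ] [0.6010775  0.25390176 0.00331927]
```

Call:
carry_out(motion=[{"xyz":[-0.0004,0,0.0003],"angular":[0,0,0]},{"xyz":[-0.0008,0,0.0006],"angular":[0,0,0]},{"xyz":[-0.0012,0,0.0009],"angular":[0,0,0]},{"xyz":[-0.0016,0,0.0012],"angular":[0,0,0]}])

```text
clock: 8.55
position: [0.603, 0.2538, 0.0032]
ee_rot: [0.021, 0.953, -0.007, 0.301]
ft_force: [-4.7, 1.0, 3.8]
grip_width: 0.999
grasp_force: 2.3
```

Call:
carry_out(motion=[{"xyz":[-0.0004,0,0.0003],"angular":[0,0,0]},{"xyz":[-0.0008,0,0.0006],"angular":[0,0,0]},{"xyz":[-0.0012,0,0.0009],"angular":[0,0,0]}])

```text
clock: 8.85
position: [0.6045, 0.2537, 0.0031]
ee_rot: [0.021, 0.953, -0.007, 0.301]
ft_force: [-3.6, 0.2, 2.7]
grip_width: 0.996
grasp_force: 2.2
```

Call:
carry_out(motion=[{"xyz":[-0.0004,0,0.0003],"angular":[0,0,0]},{"xyz":[-0.0008,0,0.0006],"angular":[0,0,0]},{"xyz":[-0.0012,0,0.0009],"angular":[0,0,0]}])

```text
clock: 9.15
position: [0.606, 0.2536, 0.0031]
ee_rot: [0.021, 0.953, -0.007, 0.301]
ft_force: [-5.3, -0.1, 4.8]
grip_width: 1.001
grasp_force: 2.3
```

Call:
carry_out(motion=[{"xyz":[-0.0004,0,0.0003],"angular":[0,0,0]},{"xyz":[-0.0008,0,0.0006],"angular":[0,0,0]},{"xyz":[-0.0012,0,0.0009],"angular":[0,0,0]}])

```text
clock: 9.45
position: [0.6075, 0.2536, 0.003]
ee_rot: [0.021, 0.953, -0.007, 0.301]
ft_force: [-4.3, 0.2, 2.7]
grip_width: 1.003
grasp_force: 2.1
```

Call:
carry_out(motion=[{"xyz":[-0.0004,0,0.0003],"angular":[0,0,0]},{"xyz":[-0.0008,0,0.0006],"angular":[0,0,0]},{"xyz":[-0.0012,0,0.0009],"angular":[0,0,0]}])

```text
clock: 9.75
position: [0.609, 0.2535, 0.003]
ee_rot: [0.021, 0.953, -0.007, 0.301]
ft_force: [-4.3, 0.5, 2.9]
grip_width: 0.998
grasp_force: 2.2
```

Call:
carry_out(motion=[{"xyz":[-0.0004,0,0.0003],"angular":[0,0,0]},{"xyz":[-0.0008,0,0.0006],"angular":[0,0,0]},{"xyz":[-0.0012,0,0.0009],"angular":[0,0,0]}])

```text
clock: 10.05
position: [0.6105, 0.2535, 0.003]
ee_rot: [0.021, 0.953, -0.007, 0.301]
ft_force: [-4.5, 0.2, 3.3]
grip_width: 1.003
grasp_force: 2.2
```

```bash
python3 - <<'E'
from loc import *
front();o=get_obs();print(o["ft_force"],o["position"],o["grasp_force"])
E
```

```text
yaw -3.01 width 0.0254 riser frame -0.0736 0.0608 rel -0.45999999999999996 TCP in box -0.04134137229692219 -0.060834536741872385
[-4.14967303 -0.32270482  3.73682373] [0.61054547 0.25346844 0.00296031] 1.965660285204649
```

Call:
carry_out(motion=[{"xyz":[-0.0004,0,0.0003],"angular":[0,0,0]},{"xyz":[-0.0008,0,0.0006],"angular":[0,0,0]},{"xyz":[-0.0012,0,0.0009],"angular":[0,0,0]}])

```text
clock: 10.4
position: [0.612, 0.2534, 0.0029]
ee_rot: [0.021, 0.953, -0.007, 0.301]
ft_force: [-4.3, -0.3, 3.4]
grip_width: 1.002
grasp_force: 2.2
```

Call:
carry_out(motion=[{"xyz":[-0.0004,0,0.0003],"angular":[0,0,0]},{"xyz":[-0.0008,0,0.0006],"angular":[0,0,0]}])

```text
clock: 10.6
position: [0.613, 0.2534, 0.0029]
ee_rot: [0.021, 0.953, -0.007, 0.301]
ft_force: [-4.5, 1.3, 3.1]
grip_width: 0.999
grasp_force: 2.0
```

Call:
carry_out(motion=[{"xyz":[-0.0004,0,0.0003],"angular":[0,0,0]},{"xyz":[-0.0008,0,0.0006],"angular":[0,0,0]},{"xyz":[-0.0012,0,0.0009],"angular":[0,0,0]}])

```text
clock: 10.9
position: [0.6139, 0.2534, 0.0027]
ee_rot: [0.021, 0.953, -0.007, 0.301]
ft_force: [-11.4, -1.7, 10.3]
grip_width: 1.004
grasp_force: 6.0
```

Call:
carry_out(motion=[{"xyz":[-0.0004,0,0.0003],"angular":[0,0,0]},{"xyz":[-0.0008,0,0.0006],"angular":[0,0,0]}])

```text
clock: 11.1
position: [0.6149, 0.2535, 0.0028]
ee_rot: [0.021, 0.953, -0.007, 0.301]
ft_force: [-12.2, -0.9, 10.7]
grip_width: 1.003
grasp_force: 6.0
```

```bash
python3 - <<'E'
from loc import *
c=snap("top","pics/x6.png"); o=get_obs();print(o["ft_force"],o["torque"],o["position"],o["grasp_force"], "tool y",R.from_quat(o["ee_rot"]).apply([0,1,0]))
E
```

```text
[-11.20473152  -1.28149985   8.82310611] [-0.16771302  1.32176859 -0.1897746 ] [0.61494824 0.25343518 0.00275773] 5.622735433280468 tool y [ 4.41368053e-02  9.99025496e-01 -2.65432480e-05]
```

Contact felt: the force rose from 4.5 N to 12 N and levelled off, with about 1–1.5 mm of travel after touch. Tool yaw is -2.53°, which is square to the riser. Now I'll back off.

Call:
carry_out(motion=[{"xyz":[0.003,0,-0.002],"angular":[0,0,0]},{"xyz":[0.008,0,-0.0056],"angular":[0,0,0]},{"xyz":[0.02,0,-0.014],"angular":[0,0,0]},{"xyz":[0.037,0,-0.026],"angular":[0,0,0]},{"xyz":[0.057,0,-0.04],"angular":[0,0,0]},{"xyz":[0.072,0,-0.05],"angular":[0,0,0]},{"xyz":[0.068,0,-0.08],"angular":[0,0,0]},{"xyz":[0.055,0,-0.115],"angular":[0,0,0]},{"xyz":[0.035,0.02,-0.15],"angular":[0,0,0]},{"xyz":[0.01,0.05,-0.18],"angular":[0,0,0]},{"xyz":[-0.005,0.09,-0.2],"angular":[0,0,0]},{"xyz":[-0.005,0.13,-0.2],"angular":[0,0,0]}])

```text
clock: 12.35
position: [0.512, 0.3904, 0.1747]
ee_rot: [0.023, 0.953, -0.004, 0.303]
ft_force: [1.4, 0.0, 0.1]
grip_width: 1.001
grasp_force: 0.0
```

```bash
python3 - <<'E'
from loc import *
o=get_obs();print(o["position"],o["joint_pos"]);
c=snap("top","pics/x7.png")
b0=R.from_euler('z',0)
q=R.from_quat([.211,.977,0,0]); delta(np.array([.29,.56,.22]),q)
E
```

```text
[0.5120365  0.39038204 0.17466402] [-0.90821356  0.18352357 -0.09243762  1.91020971  0.74569878  0.852783
  0.0775567 ]
xyz [0.1577, 0.1545, -0.1682] ang [7.19, 34.65, 21.34]
```

Call:
carry_out(motion=[{"xyz":[0.016,0.015,-0.017],"angular":[0.7,3.5,2.1]},{"xyz":[0.032,0.031,-0.034],"angular":[1.4,6.9,4.3]},{"xyz":[0.047,0.046,-0.05],"angular":[2.2,10.4,6.4]},{"xyz":[0.063,0.062,-0.067],"angular":[2.9,13.9,8.5]},{"xyz":[0.079,0.077,-0.084],"angular":[3.6,17.3,10.7]},{"xyz":[0.095,0.093,-0.101],"angular":[4.3,20.8,12.8]},{"xyz":[0.11,0.108,-0.118],"angular":[5.0,24.3,14.9]},{"xyz":[0.126,0.124,-0.135],"angular":[5.8,27.7,17.1]},{"xyz":[0.142,0.139,-0.151],"angular":[6.5,31.2,19.2]},{"xyz":[0.158,0.155,-0.168],"angular":[7.2,34.7,21.3]},{"xyz":[0.158,0.155,-0.168],"angular":[7.2,34.7,21.3]},{"xyz":[0.158,0.155,-0.168],"angular":[7.2,34.7,21.3]}])

```text
clock: 13.6
position: [0.2923, 0.5524, 0.2156]
ee_rot: [0.214, 0.977, -0.004, -0.0]
ft_force: [-0.4, -0.8, -0.3]
grip_width: 0.999
grasp_force: 0.0
```

```bash
python3 - <<'E'
from loc import *
a=snap("side","pics/x8.png")["img"][135:235,165:325];b=snap("top","pics/x9.png")["img"][130:200,165:295]
cv2.imwrite('pics/v3.png',np.vstack([cv2.resize(a,(512,320),interpolation=2),cv2.resize(b,(512,276),interpolation=2)])[:,:,::-1])
E
```

```text
(no output)
```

View pics/v3.png

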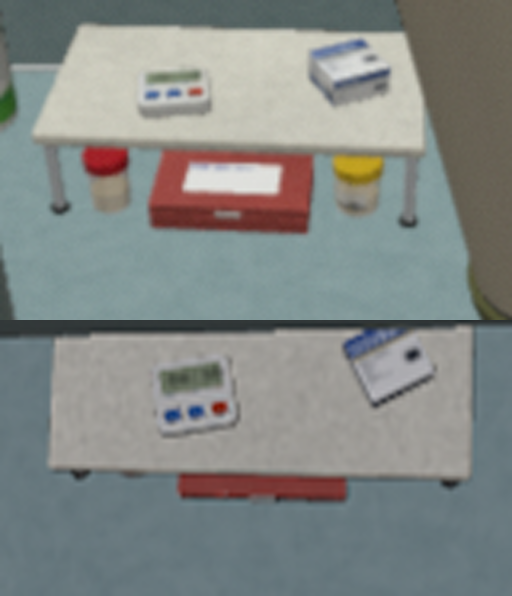

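The composite shows the box home and square. Its front strip stands evenly out from the board, and both pots are in place with about 20 mm clear on each side: red cap edge at x=130 against box at 155, box at 313 against yellow cap at 334. Handing in.

```bash
python3 -c "
from workcell import *
print(hand_in())"
```

```text
the job is handed in; nothing more can be done
None
```

The slide box is home under the riser, its rear side against the carton (pushed on about 1–1.5 mm after touch), square to within about half a degree, about 20 mm clear of each pot, nothing else visibly moved; handed in at about 14 s, no verdict shown.

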